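# Draw the low spice tin out of the packed tray and weigh it

### The job

Weigh the low spice tin: with a fingertip on its lid, slide it across the tray out of the packed tins until it stands a good finger's breadth clear of them all, then pick it up by its sides and set it gently, upright, in the middle of the scale's plate and let go. Its lid is thin sheet that dents, so never press it down with more than about 1 kg (10 N) while sliding it out, and no harder on the scale. Leave the other tins and everything else where they stand.

Things in the scene. Friction and masses are not known exactly. Their poses are not given: they have to be found in the camera images.
- low_tin_mid (a point): the low tin: round metal spice tin, 54 mm across, 100 to 200 g. This point is on its axis, 12 mm above its foot; z up. Its tight slip lid is pushed on more or less far: the top lies anywhere from 22 to 31 mm above the foot (all other tins: 38 mm). The lid's thin flat top (47 mm across) gives about 1 mm per 7 N. In one of the three front-row places, touching neighbours: no room for fingers beside it
- tin_a_mid (a point): one of the six taller tins, the same bare metal, 54 mm across and 38 mm tall, about 200 g; this point is its centre, half-way up (19 mm). It stands in the front row (row of three, nearest the tray's front)
- tin_b_mid (a point): one of the six taller tins, the same bare metal, 54 mm across and 38 mm tall, about 200 g; this point is its centre, half-way up (19 mm). It stands in the front row (row of three, nearest the tray's front)
- tin_c_mid (a point): one of the six taller tins, the same bare metal, 54 mm across and 38 mm tall, about 200 g; this point is its centre, half-way up (19 mm). It stands in the back row (row of four)
- tin_d_mid (a point): one of the six taller tins, the same bare metal, 54 mm across and 38 mm tall, about 200 g; this point is its centre, half-way up (19 mm). It stands in the back row (row of four)
- tin_e_mid (a point): one of the six taller tins, the same bare metal, 54 mm across and 38 mm tall, about 200 g; this point is its centre, half-way up (19 mm). It stands in the back row (row of four)
- tin_f_mid (a point): one of the six taller tins, the same bare metal, 54 mm across and 38 mm tall, about 200 g; this point is its centre, half-way up (19 mm). It stands in the back row (row of four)
- tray: low oblong lacquered wooden serving tray, 205 mm (its x) by 256 mm (its y), fixed to the counter. Origin at the centre of its underside; +x points from its front rim (near the robot) to its back rim, z up. The floor is 10 mm above the origin; rim 6 mm thick, 20 mm high. Tins stand in two nested rows along y: four at the back (x = 64 mm), three in front (x = 17 mm; y = -54, 0, 54 mm)
- plate (a point): centre of the top face of the round steel weighing plate of the flat kitchen scale: plate 132 mm across, 24 mm above the counter; it gives about 1 mm per 8 N. Scale body 190 by 150 mm, 17 mm high, fixed; its axes turn with the scale, x away from the display
- canister: bystander: glass canister, 92 mm across, 135 mm tall with its brass knob; origin at the centre of its foot
- mug: bystander: white mug, 76 mm across, 75 mm tall; origin at the centre of its foot
- syrup: bystander: amber bottle, 60 mm across, 200 mm tall; origin at the centre of its foot
- scoop: bystander: brass spoon 150 mm long lying flat, handle towards its -x; origin under its middle
- bay (a point): middle of the tray's empty front strip of floor, on the floor, tray axes (57 mm on the front side of the tray's middle; inner face of the front rim 39 mm farther). Tins slide out of the front row towards it, along the tray's -x. To slide on the tray, a tin needs a sideways force of about 0.4 to 0.55 of its weight plus what presses on it; pressed too lightly, the fingertip slips over the lid
Things that resemble listed ones, but are neither listed nor needed, are in the scene too. Of the things that look like the part that bears plate, take the one that is farthest to the robot's left at the start. Leave any turquoise look-alike of the part that bears tin_a_mid alone.

How it is judged:
On the way:
1. the low tin stands upright on the tray, slid clear of all the other tins by at least 12 mm (horizontal distance between low_tin_mid and tin_a_mid above 0.066 m and horizontal distance between low_tin_mid and tin_b_mid above 0.066 m and horizontal distance between low_tin_mid and tin_c_mid above 0.066 m and horizontal distance between low_tin_mid and tin_d_mid above 0.066 m and horizontal distance between low_tin_mid and tin_e_mid above 0.066 m and horizontal distance between low_tin_mid and tin_f_mid above 0.066 m and z of low_tin_mid in the frame of tray below 0.025 m and x of low_tin_mid in the frame of tray above -0.0975 m and angle between low_tin_mid's own z axis and vertical below 0.12 rad), for 0.2 s.
At the end, for the whole second after the job is handed in: the low tin stands released and at rest, upright, on the scale's plate within 30 mm of its centre; the other six tins are within 8 mm and the bystanders within 20 mm of where they stood (horizontal distance between low_tin_mid and plate below 0.03 m and z of low_tin_mid in the frame of plate between 0.009 and 0.015 m and angle between low_tin_mid's own z axis and vertical below 0.1 rad and linear speed of low_tin below 0.02 m/s and distance of each of tin_a_mid, tin_b_mid, tin_c_mid, tin_d_mid, tin_e_mid, tin_f_mid from where it was at the start of the episode below 0.008 m and distance of each of canister, mug, syrup, scoop from where it was at the start of the episode below 0.02 m); the robot touches nothing.
It fails at once if the low tin is pressed on the tray with more than 15 N while it is not yet 12 mm clear of the other tins (contact force between low_tin and tray above 15 N and (horizontal distance between low_tin_mid and tin_a_mid below 0.066 m or horizontal distance between low_tin_mid and tin_b_mid below 0.066 m or horizontal distance between low_tin_mid and tin_c_mid below 0.066 m or horizontal distance between low_tin_mid and tin_d_mid below 0.066 m or horizontal distance between low_tin_mid and tin_e_mid below 0.066 m or horizontal distance between low_tin_mid and tin_f_mid below 0.066 m)).
It fails at once if the low tin is set or pressed on the scale with more than 15 N (contact force between low_tin and scale above 15 N).
It fails at once if another tin is moved by more than 8 mm (distance of any of tin_a_mid, tin_b_mid, tin_c_mid, tin_d_mid, tin_e_mid, tin_f_mid from where it was at the start of the episode above 0.008 m).
It fails at once if a bystander is moved by more than 20 mm (distance of any of canister, mug, syrup, scoop from where it was at the start of the episode above 0.02 m).
It also fails if it takes over 69 s, if anything falls off the work surface, if the arm or the gripper's body presses on something with over 40 N, if the wrist force passes 120 N, or if a joint passes its speed limit or range.

### The arm

A 6-joint arm with a two-finger parallel gripper is mounted at the origin on the work surface. World frame = base frame: x ahead of the robot, y to its left, z up, the work surface at z = 0. Lengths are in m, angles in rad, forces in N, time in s.
With the tool pointing down it reaches from about 0.35 to 0.85 m from the base axis. Payload 8.1 kg.
Tool frame: the origin (TCP) lies at the very end of the fingers, on their centre line; the grasp point (between the pads) lies 19 mm behind it; z points along the fingers, y is the direction in which the jaws open and shut (so a half turn about z gives the same grasp; the last joint's range is limited). The gripper opens to 93 mm and grips with 3 to 60 N. Pads are 15 mm wide; open, the fingers measure 128 mm over their backs; the gripper's body (75 mm by 188 mm) begins 65 mm behind the grasp point.
Start: joints at [1.256, 0.13, 1.488, -0, 1.523, -0.085], TCP at [0.137, 0.584, 0.219] pointing down, gripper open.
Joint ranges: [-2.96, 2.96], [-0.89, 2.26], [0.02, 2.5], [-1.34, 4.48], [0, 2.73], [-2.66, 2.66]. Speed limits (rad/s): [2.39, 2.39, 2.79, 3.14, 3.14, 3.14].

### API

Orientations are given as a rotation vector (axis times angle).
In Python, from plant import * gives the robot as it stands.
- The arm moves only by the tool apply_moves, never from a script. Its argument "commands" is one flat list of numbers, 7 for each row, row after row: the shift along the world's x, y, z in cm, then the turn, a rotation vector about the world's x, y, z in rad, then the finger opening in cm, from 0 to 9.3. A call has 1 to 8 rows; each row shifts and turns the pose as measured when the row begins; what a row does not reach is not made up. A row lasts 1/8 s, in which the tool goes at most 62.5 mm and 10.7 degrees, less where a joint would pass 70% of its speed; a pose out of reach is approached as far as the arm can. A call with a gripper value outside its range is refused whole. The fingers move at their own pace and stop on an object; "squeeze" is the grip in N (left out, the last holds). Time passes only in rows, so rows that do not move let the fingers close. It gives the time, the measured TCP pose, the force and the opening at its end, in the units of the state.
- read_state(): the state, without advancing time (a new reading comes with each control period).
- read_camera(name): name is "side" or "top" or "wrist"; returns (picture, depth): 420x560x3 uint8, blue, green, red; 420x560 float32, m along the optical axis (not along the pixel's ray), 0 where there is no reading.
- camera_model(name): a dict with "intrinsics" (3x3 intrinsics, pixels), "dist_coeffs" ([k1, k2, p1, p2, k3] as OpenCV has them; the pictures are not rectified), "R" (3x3) and "t" (3): a world point X has camera coordinates R X + t. Camera axes: x right, y down, z forward; pixel columns grow to the right and rows downward; lengths in m; the calibration is good to about 2 mm. A picture is of the moment at which its call begins: read the wrist's pose just before it. camera_model takes no time and is no camera call; for the wrist camera it gives the pose at the moment of the call.
- close_job(): hands the job in, once; it reports no verdict.
Trained networks look in the newest picture that a camera, given by its name, has taken for a name from the list of things; names that differ only in an ending like _2 or _b are one class to them, and where a whole thing is asked for, a point or a joint stands for the part that bears it (a point fixed in the world has none). Each returns a list of dicts, best first, with "conf" (0 to 1); they miss things now and then, are a little off and sometimes report something else, mostly with a low value. They report only what shows in the picture. A call takes as long as a camera call. They do not tell look-alikes from the thing itself.
- find_in(query, camera): "point" ([x, y, z] in m, in the coordinates of the camera as it stood for that picture, good to about 4 mm: the middle of the surface that is visible of it).
- cut_out(query, camera): "mask" (420x560 bool, what is visible of it).
- spot_point(query, camera): "point" ([x, y, z] in m, in the coordinates of the camera as it stood for that picture, good to about 4 mm: a listed point, or the origin of a listed thing).
The state is a dict: "t": time; "q": joint angles; "dq": joint speeds; "joint_torque": joint torques, N m; "tool_pos": TCP position; "orientation": TCP orientation; "force": force on the tool from outside, world axes, zero at the start; "wrist_torque": the same for the moment, N m; "opening": finger opening in m.
Only numpy, scipy, OpenCV 4.12 (cv2) and the standard library are available. Lean on these libraries where they do the work, as an engineer would, in place of code of your own. Each camera call takes 0.05 s, during which the arm holds its last target. There are 200 camera calls.

## Working session

There is one attempt and no reset: what is moved stays moved. The work goes in short steps, Python scripts to look and compute and a tool call to move; the robot and the scene stay as the last step left them, time stands still between calls to the robot, and variables do not carry over. Pictures are saved under pics/ and viewed, about 8 in all and at most 12, crops included, and the job is handed in when it is done.

Besides the shell and the picture viewer there is one more tool, called as name(argument=value, ...) on one line, values as JSON. apply_moves: Moves the arm, as the interface text tells. Its arguments: {"type":"object","properties":{"commands":{"type":"array"},"squeeze":{"type":"number"}},"required":["commands"]}

```bash
mkdir -p pics
cat > h.py <<'E'
from plant import *
import numpy as np, cv2
def w(p,c):
    m=camera_model(c); return np.array(m["R"]).T@(np.array(p)-np.array(m["t"]).ravel())
E
python3 - <<'E'
from h import *
s=read_state(); print(s["t"],s["tool_pos"],s["orientation"],s["opening"],s["force"])
im={c:read_camera(c) for c in("top","side")}
cv2.imwrite("pics/top.png",im["top"][0]); cv2.imwrite("pics/side.png",im["side"][0])
for c in ("top","side"):
  for q in("low_tin_mid","tin_a_mid","plate","tray","bay"):
    try:
      for d in spot_point(q,c): print(c,q,round(d["conf"],2),w(d["point"],c).round(3))
    except Exception as e: print(q,e)
E
```

```text
0.0 [0.13648163 0.58367294 0.21760175] [-3.60139284e-01 -3.12054078e+00  2.88144404e-03] 0.09320221010533888 [ 0.09753941  0.06935105 -0.40053288]
top low_tin_mid 0.59 [0.554 0.203 0.021]
top tin_a_mid 0.72 [0.711 0.094 0.016]
top tin_a_mid 0.55 [0.554 0.094 0.026]
top plate 0.76 [ 0.565 -0.171  0.023]
top plate 0.62 [ 0.299 -0.246  0.018]
top tray 0.97 [ 0.536  0.149 -0.001]
top bay 0.89 [0.481 0.146 0.01 ]
top bay 0.44 [0.603 0.178 0.03 ]
side tin_a_mid 0.59 [0.715 0.093 0.015]
side tin_a_mid 0.49 [0.563 0.097 0.026]
side plate 0.77 [ 0.568 -0.165  0.019]
side plate 0.6 [ 0.307 -0.246  0.021]
side tray 0.68 [0.54  0.144 0.002]
side bay 0.77 [0.483 0.151 0.004]
```

View pics/top.png

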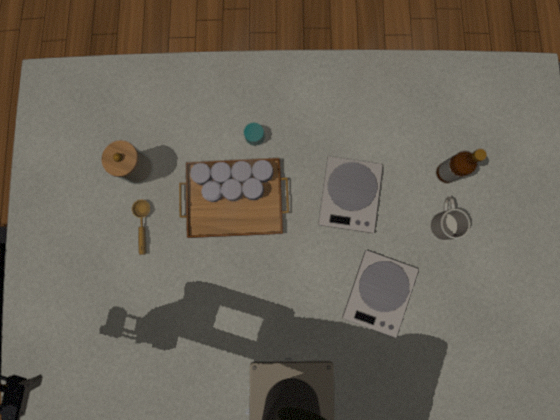

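View pics/side.png

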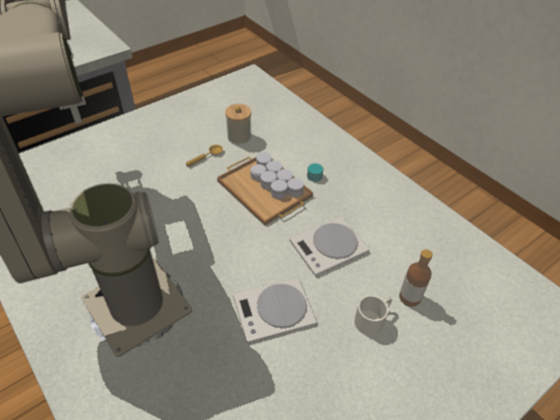

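```bash
cat > h2.py <<'E'
from h import *
from scipy.spatial.transform import Rotation as Ro
def cloud(c):
    m=camera_model(c); im,d=read_camera(c)
    v,u=np.mgrid[0:420,0:560]; K=np.array(m["intrinsics"])
    p=cv2.undistortPoints(np.stack([u,v],-1).reshape(-1,1,2).astype(float),K,np.array(m["dist_coeffs"])).reshape(420,560,2)
    X=np.dstack([p*d[...,None],d]); W=(X-np.array(m["t"]).ravel())@np.array(m["R"])
    W[d<=0]=np.nan
    return im,d,W
E
python3 - <<'E'
from h2 import *
im,d,W=cloud("top")
cv2.imwrite("pics/crop.png",cv2.resize(im[150:245,175:295],None,fx=6,fy=6,interpolation=cv2.INTER_CUBIC))
for n,(u,v) in {"f1":(211,191),"f2":(232,189),"f3":(253,188),"b1":(200,173),"b2":(221,172),"b3":(242,171),"b4":(262,170),"bay":(235,215),"plate":(352,187),"counter":(300,240)}.items():
    r=3; q=W[v-r:v+r+1,u-r:u+r+1].reshape(-1,3); print(n,np.nanmedian(q,0).round(4))
for c in("top","side"):
  for q in("low_tin_mid","tin_a_mid"):
    for k in cut_out(q,c):
      vv,uu=np.nonzero(k["mask"]); print(c,q,k["conf"],uu.mean(),vv.mean(),len(uu))
E
```

```text
f1 [0.5514 0.2029 0.0401]
f2 [0.5547 0.1466 0.0468]
f3 [0.5569 0.0918 0.0472]
b1 [0.598  0.231  0.0477]
b2 [0.6003 0.1755 0.0471]
b3 [0.6023 0.1209 0.0473]
b4 [0.6039 0.0685 0.0477]
bay [0.4908 0.1438 0.0089]
plate [ 0.5616 -0.1687  0.023 ]
counter [ 0.4231 -0.0294 -0.001 ]
top low_tin_mid 0.81 211.83333333333334 190.67592592592592 324
top tin_a_mid 0.93 252.58904109589042 188.66301369863012 365
top tin_a_mid 0.63 253.23466666666667 133.496 375
top tin_a_mid 0.39 126.60923845193508 162.12484394506868 1602
top tin_a_mid 0.19 241.3988603988604 171.36467236467237 351
side low_tin_mid 0.58 256.5466666666667 172.1 150
side tin_a_mid 0.72 278.50757575757575 189.04545454545453 264
side tin_a_mid 0.51 314.11914893617023 172.59148936170212 235
```

View pics/crop.png

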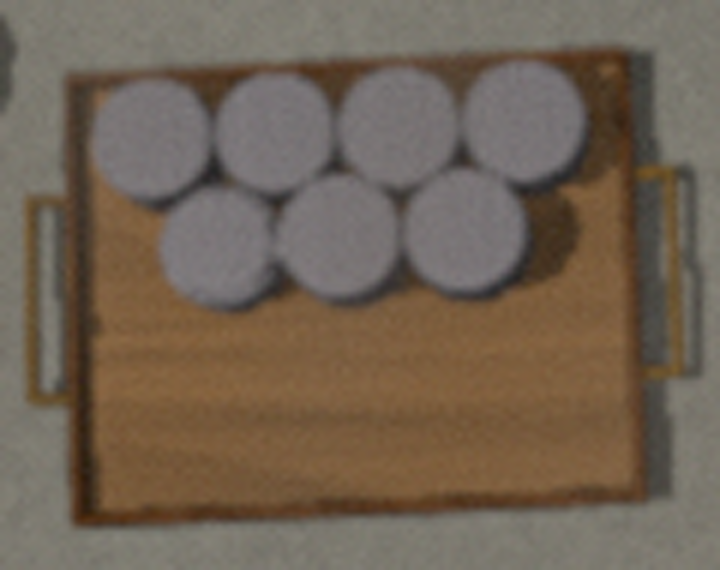

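apply_moves(commands=[4.1,-3.8,0,0,0,0.033,0,4.1,-3.8,0,0,0,0.033,0,4.1,-3.8,0,0,0,0.033,0,4.1,-3.8,0,0,0,0.033,0,4.1,-3.8,0,0,0,0.033,0,4.1,-3.8,0,0,0,0.033,0,4.1,-3.8,0,0,0,0.033,0,4.1,-3.8,0,0,0,0.033,0], squeeze=10)

```text
t: 1.85
tool_pos: [0.4703, 0.2728, 0.2197]
orientation: [-0.079, 3.138, 0.005]
force: [-0.3, 0.7, 0.2]
opening: 0.0176
```

apply_moves(commands=[3.2,-2.9,-2,0,0,-0.01,0,3.2,-2.9,-3,0,0,0,0,1.4,-0.9,-3,0,0,0,0,0,0,0,0,0,0,0])

```text
t: 2.35
tool_pos: [0.5537, 0.1996, 0.139]
orientation: [-0.055, 3.135, 0.006]
force: [-0.9, -0.1, 0.3]
opening: 0.0004
```

Run:
```python
from h2 import *
s=read_state(); print(s["t"],s["tool_pos"],s["orientation"],s["force"],s["opening"])
im,d,W=cloud("wrist"); cv2.imwrite("pics/w1.png",im); np.save("w1.npy",W)
print("t",camera_model("wrist")["t"])
for q in("low_tin_mid","tin_a_mid","tray","bay"):
  for k in spot_point(q,"wrist"): print(q,round(k["conf"],2),w(k["point"],"wrist").round(4))
for k in cut_out("low_tin_mid","wrist"):
  m=k["mask"]; vv,uu=np.nonzero(m); print(k["conf"],uu.mean(),vv.mean(),len(uu),np.nanmedian(W[m],0))
```

```text
2.35 [0.55374643 0.19963869 0.13899535] [-0.05452169  3.13533681  0.00605221] [-0.89508398 -0.14253414  0.30012044] 0.0003724918948353773
t [-0.18188944 -0.55434238  0.17294869]
low_tin_mid 0.86 [0.555  0.2065 0.0276]
tin_a_mid 0.92 [0.5624 0.0961 0.0343]
tray 0.88 [0.5402 0.152  0.0034]
bay 0.75 [0.4909 0.154  0.0116]
0.59 284.1530054644809 209.16029143897995 3843 [0.55224067 0.20560519 0.03973677]
0.41 141.4800336275746 210.96069777217318 4758 [0.55502237 0.10107542 0.04705821]
```

View pics/w1.png

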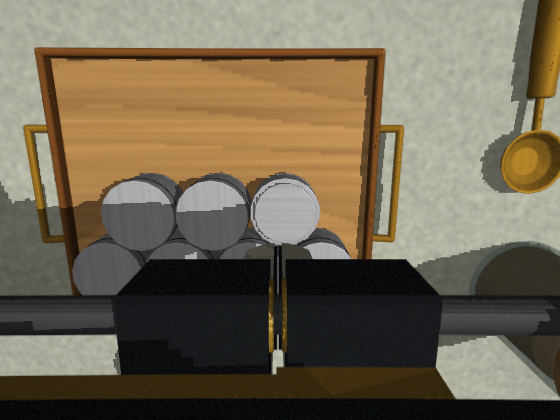

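apply_moves(commands=[0,0.25,-4,0,0,0,0,0,0.2,-3.5,0,0,0,0,0,0,-0.7,0,0,0,0,0,0,0,0,0,0,0,0,0,0,0,0,0,0])

```text
t: 3.28
tool_pos: [0.5585, 0.2106, 0.0684]
orientation: [-0.066, 3.116, 0.014]
force: [0.2, -0.7, 0.1]
opening: 0.0009
```

apply_moves(commands=[0,0,-0.4,0,0,0,0,0,0,-0.3,0,0,0,0,0,0,-0.2,0,0,0,0,0,0,0,0,0,0,0])

```text
t: 3.78
tool_pos: [0.5603, 0.211, 0.0618]
orientation: [-0.065, 3.112, 0.016]
force: [0.1, -0.5, -0.2]
opening: 0.0005
```

```bash
cat > st.py <<'E'
from h2 import *
import sys
def corr(yaw=-0.036*-1):
    s=read_state(); R=Ro.from_rotvec(s["orientation"])
    y=np.array([-np.sin(yaw),np.cos(yaw),0]); z=np.array([0,0,-1.]); D=Ro.from_matrix(np.stack([np.cross(y,z),y,z],1))
    print("t",s["t"],"pos",np.round(s["tool_pos"],4),"F",np.round(s["force"],1),"turn",(D*R.inv()).as_rotvec().round(3),"open",round(s["opening"],4),"tau",np.round(s["wrist_torque"],2))
if __name__=="__main__": corr(float(sys.argv[1]) if len(sys.argv)>1 else 0.036)
E
python3 st.py
python3 - <<'E'
from h2 import *
W=np.load("w1.npy"); P=W.reshape(-1,3)
k=(np.hypot(P[:,0]-.553,P[:,1]-.204)<.03)&(P[:,2]>.035)&(P[:,2]<.0435); P=P[k]
print(len(P),P.min(0),P.max(0),np.median(P,0)) 
h=cv2.minEnclosingCircle(P[:,:2].astype(np.float32)); print(h)
E
```

```text
t 3.775 pos [0.5603 0.211  0.0618] F [ 0.1 -0.5 -0.2] turn [-0.011  0.029 -0.006] open 0.0005 tau [ 0.03 -0.02  0.04]
3758 [0.5286162  0.17552865 0.03500922] [0.58184249 0.23287    0.04344046] [0.55384436 0.20563852 0.03977934]
((0.5535688400268555, 0.203660249710083), 0.029816947877407074)
```

apply_moves(commands=[-0.7,-0.65,0,-0.011,0.029,0,0,0,0,0,0,0,0,0,0,0,0,0,0,0,0])

```text
t: 4.15
tool_pos: [0.5528, 0.2038, 0.0618]
orientation: [0.065, -3.138, 0.002]
force: [1.0, -0.8, -0.3]
opening: 0.0008
```

```bash
python3 st.py
```

```text
t 4.15 pos [0.5528 0.2038 0.0618] F [ 1.  -0.8 -0.3] turn [ 0.001 -0.002 -0.006] open 0.0008 tau [ 0.02  0.01 -0.03]
```

apply_moves(commands=[0,0,-0.5,0,0,0,0,0,0,-0.5,0,0,0,0,0,0,-0.4,0,0,0,0,0,0,0,0,0,0,0])

```text
t: 4.65
tool_pos: [0.5525, 0.2038, 0.0463]
orientation: [0.066, -3.138, 0.002]
force: [-0.4, -0.6, 0.4]
opening: 0.0005
```

```bash
python3 st.py
```

```text
t 4.65 pos [0.5525 0.2038 0.0463] F [-0.4 -0.6  0.4] turn [ 0.001 -0.003 -0.006] open 0.0005 tau [ 0.04 -0.01 -0.01]
```

apply_moves(commands=[0,0,-0.2,0,0,0,0,0,0,-0.1,0,0,0,0,0,0,-0.1,0,0,0,0])

```text
t: 5.03
tool_pos: [0.5527, 0.2039, 0.0423]
orientation: [0.066, -3.138, 0.002]
force: [-0.3, 0.6, -0.5]
opening: 0.0001
```

apply_moves(commands=[0,0,-0.05,0,0,0,0,0,0,-0.05,0,0,0,0])

```text
t: 5.28
tool_pos: [0.5527, 0.2039, 0.0414]
orientation: [0.066, -3.139, 0.002]
force: [-0.1, 0.2, -0.1]
opening: 0.0007
```

apply_moves(commands=[0,0,-0.05,0,0,0,0,0,0,-0.05,0,0,0,0])

```text
t: 5.52
tool_pos: [0.5528, 0.204, 0.0406]
orientation: [0.066, -3.139, 0.001]
force: [-1.5, -0.5, 3.4]
opening: 0.0006
```

apply_moves(commands=[0,0,-0.05,0,0,0,0])

```text
t: 5.65
tool_pos: [0.5528, 0.204, 0.0404]
orientation: [0.066, -3.139, 0.002]
force: [-2.6, -0.3, 4.4]
opening: 0.0003
```

apply_moves(commands=[0,0,-0.03,0,0,0,0])

```text
t: 5.78
tool_pos: [0.5529, 0.204, 0.0404]
orientation: [0.066, -3.139, 0.002]
force: [-2.5, -0.7, 4.2]
opening: 0.0006
```

apply_moves(commands=[-0.1,0,-0.06,0,0,0,0])

```text
t: 5.9
tool_pos: [0.5528, 0.204, 0.0404]
orientation: [0.066, -3.141, 0.001]
force: [2.1, -2.0, 4.1]
opening: 0.0004
```

apply_moves(commands=[-0.2,0,-0.05,0,0,0,0])

```text
t: 6.02
tool_pos: [0.5518, 0.2041, 0.0405]
orientation: [-0.065, 3.139, -0.001]
force: [1.1, 0.1, 4.6]
opening: 0.0003
```

```bash
python3 st.py
```

```text
t 6.025 pos [0.5518 0.2041 0.0405] F [1.1 0.1 4.6] turn [ 0.     0.002 -0.006] open 0.0003 tau [-0.06 -0.4   0.04]
```

apply_moves(commands=[-0.3,-0.01,-0.1,0,0,0,0])

```text
t: 6.15
tool_pos: [0.5497, 0.2043, 0.0402]
orientation: [-0.065, 3.137, 0.0]
force: [3.2, -0.5, 6.1]
opening: 0.0004
```

apply_moves(commands=[-0.3,-0.01,-0.08,0,0,0,0])

```text
t: 6.28
tool_pos: [0.5477, 0.2044, 0.0402]
orientation: [-0.065, 3.134, 0.001]
force: [2.1, -0.2, 6.0]
opening: 0.0006
```

apply_moves(commands=[-0.3,-0.01,-0.08,0,0,0,0])

```text
t: 6.4
tool_pos: [0.5457, 0.2046, 0.0402]
orientation: [-0.065, 3.132, 0.002]
force: [2.3, 0.3, 6.1]
opening: 0.0006
```

Run:
```python
from h2 import *
import st; st.corr()
im,d,W=cloud("wrist"); cv2.imwrite("pics/w2.png",im)
for k in cut_out("low_tin_mid","wrist"):
  m=k["mask"]; vv,uu=np.nonzero(m); print(k["conf"],uu.mean(),vv.mean(),len(uu),np.nanmedian(W[m],0))
```

```text
t 6.4 pos [0.5457 0.2046 0.0402] F [2.3 0.3 6.1] turn [-0.001  0.009 -0.005] open 0.0006 tau [ 0.03 -0.54  0.04]
0.74 280.8657597535934 228.944045174538 3896 [0.53075128 0.20611748 0.03786263]
```

View pics/w2.png

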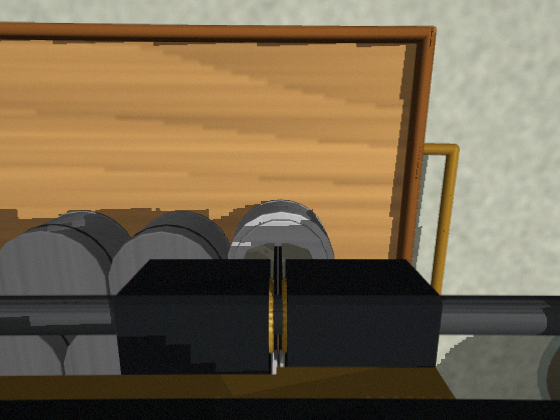

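```bash
cat > edge.py <<'E'
from h2 import *
im,d,W=cloud("wrist"); P=W.reshape(-1,3)
k=(abs(P[:,1]-.204)<.02)&(P[:,2]>.033)&(P[:,2]<.0435)&(P[:,0]>.43)&(P[:,0]<.56); P=P[k]
b=P[:,1].round(2)
for y in np.unique(b): q=P[b==y]; print(y,len(q),q[:,0].min().round(4),np.median(q[:,2]).round(4))
E
python3 edge.py
python3 - <<'E'
import numpy as np
P=np.load("w1.npy").reshape(-1,3)
k=(abs(P[:,1]-.204)<.02)&(P[:,2]>.033)&(P[:,2]<.0435)&(P[:,0]>.43)&(P[:,0]<.56); P=P[k]
b=P[:,1].round(2)
for y in np.unique(b): q=P[b==y]; print(y,len(q),q[:,0].min().round(4),np.median(q[:,2]).round(4))
E
```

```text
0.18 53 0.5332 0.0372
0.19 634 0.5243 0.0386
0.2 729 0.5213 0.0389
0.21 754 0.5208 0.0389
0.22 616 0.5224 0.0388
0.18 35 0.5399 0.0375
0.19 457 0.5318 0.0398
0.2 558 0.5286 0.0399
0.21 553 0.5284 0.0399
0.22 444 0.53 0.0399
```

apply_moves(commands=[-0.3,-0.05,-0.08,0,0.003,0,0,-0.3,-0.05,-0.08,0,0.003,0,0,-0.3,-0.05,-0.08,0,0.003,0,0])

```text
t: 6.92
tool_pos: [0.5392, 0.2041, 0.0402]
orientation: [-0.065, 3.134, 0.006]
force: [3.4, -0.1, 6.2]
opening: 0.0005
```

```bash
python3 st.py
```

```text
t 6.925 pos [0.5392 0.2041 0.0402] F [ 3.4 -0.1  6.2] turn [-0.004  0.007 -0.006] open 0.0005 tau [ 0.04 -0.51 -0.  ]
```

Steady at about 6 N; continue.

apply_moves(commands=[-0.4,-0.05,-0.08,-0.002,0.004,0,0,-0.4,-0.05,-0.08,-0.002,0.004,0,0,-0.4,-0.05,-0.08,-0.002,0.004,0,0,-0.4,-0.05,-0.08,-0.002,0.004,0,0])

```text
t: 7.42
tool_pos: [0.5266, 0.2034, 0.0402]
orientation: [0.065, -3.141, 0.002]
force: [3.3, 0.3, 5.9]
opening: 0.0007
```

apply_moves(commands=[-0.4,-0.05,-0.08,-0.002,0.004,0,0,-0.4,-0.05,-0.08,-0.002,0.004,0,0,-0.4,-0.05,-0.08,-0.002,0.004,0,0,-0.4,-0.05,-0.08,-0.002,0.004,0,0])

```text
t: 7.92
tool_pos: [0.5142, 0.2028, 0.0402]
orientation: [0.065, -3.134, 0.01]
force: [3.0, 0.4, 6.1]
opening: 0.0002
```

```bash
python3 st.py; python3 edge.py
```

```text
t 7.925 pos [0.5142 0.2028 0.0402] F [3.  0.4 6.1] turn [ 0.007 -0.007 -0.005] open 0.0002 tau [ 0.05 -0.56  0.  ]
0.18 58 0.4997 0.0383
0.19 646 0.4918 0.0388
0.2 783 0.4898 0.039
0.21 715 0.4899 0.0389
0.22 612 0.492 0.0388
```

apply_moves(commands=[-0.4,-0.05,-0.08,0.001,-0.001,0,0,-0.4,-0.05,-0.08,0.001,-0.001,0,0,-0.4,-0.05,-0.08,0.001,-0.001,0,0,-0.4,-0.05,-0.08,0.001,-0.001,0,0,-0.4,-0.05,-0.08,0.001,-0.001,0,0])

```text
t: 8.6
tool_pos: [0.4985, 0.202, 0.0402]
orientation: [-0.065, 3.13, 0.003]
force: [3.3, -0.2, 6.0]
opening: 0.0004
```

apply_moves(commands=[0,0,0.2,0,0,0,0,0,0,1,0,0,0,0,0,0,2,0,0,0,0,0,0,3,0,0,0,7.6,0,0,3,0,0,0,7.6,0,0,0,0,0,0,7.6])

```text
t: 9.35
tool_pos: [0.4939, 0.2014, 0.1331]
orientation: [-0.066, 3.139, 0.001]
force: [0.7, 0.1, 0.3]
opening: 0.0261
```

Run:
```python
from h2 import *
import st; st.corr()
im,d,W=cloud("wrist"); cv2.imwrite("pics/w3.png",im)
P=W.reshape(-1,3); k=(np.hypot(P[:,0]-.4985,P[:,1]-.2025)<.035)&(P[:,2]>.0365)&(P[:,2]<.0425); P=P[k]
print(len(P),np.median(P,0),np.percentile(P,1,0),np.percentile(P,99,0)); print(cv2.minEnclosingCircle(P[:,:2].astype(np.float32)))
for k in spot_point("low_tin_mid","wrist"): print(k["conf"],w(k["point"],"wrist"))
im,d,W=cloud("top")
for n,(u,v) in {"f2":(232,189),"f3":(253,188),"b1":(200,173),"b2":(221,172)}.items():
    q=W[v-3:v+4,u-3:u+4].reshape(-1,3); print(n,np.nanmedian(q,0).round(4))
for k in spot_point("low_tin_mid","top"): print("top",k["conf"],w(k["point"],"top"))
```

```text
t 9.35 pos [0.4939 0.2014 0.1331] F [0.7 0.1 0.3] turn [-0.     0.002 -0.006] open 0.0261 tau [-0.04 -0.04 -0.  ]
3576 [0.49929161 0.20435487 0.03986151] [0.4759167  0.17998999 0.03657969] [0.52485653 0.22874243 0.04153894]
((0.5004462003707886, 0.20430368185043335), 0.026945151388645172)
0.64 [0.49870676 0.20591609 0.02069643]
f2 [0.5189 0.1133 0.2562]
f3 [0.557  0.0919 0.0468]
b1 [0.5983 0.2314 0.0465]
b2 [0.6002 0.1757 0.0476]
top 0.52 [0.50075301 0.20042268 0.01739252]
```

View pics/w3.png

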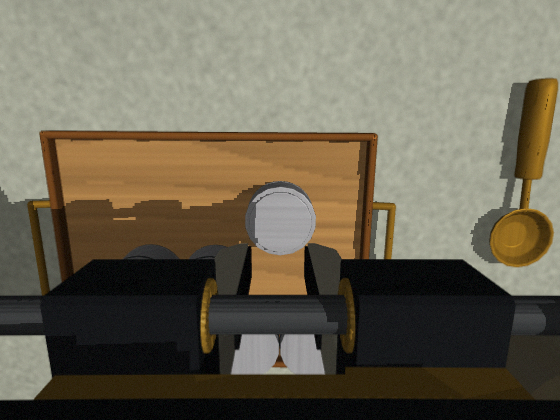

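apply_moves(commands=[0.4,0.15,0,0,0.002,0,7.6,0.1,0,-2,0,0,0,7.6,0,0,-2,0,0,0,7.6,0,0,-1.5,0,0,0,7.6,0,0,-1,0,0,0,7.6,0,0,0,0,0,0,7.6])

```text
t: 10.3
tool_pos: [0.4946, 0.2015, 0.0572]
orientation: [0.065, -3.127, 0.005]
force: [-0.8, 0.0, 0.6]
opening: 0.0764
```

```bash
python3 st.py
```

```text
t 10.3 pos [0.4946 0.2015 0.0572] F [-0.8  0.   0.6] turn [ 0.003 -0.014 -0.006] open 0.0764 tau [ 0.01  0.02 -0.01]
```

apply_moves(commands=[0.5,0.17,0,0.003,-0.014,0,7.6,0.05,0,-1,0,0,0,7.6,0.05,0,-1,0,0,0,7.6,0,0,-0.8,0,0,0,7.6,0,0,0,0,0,0,7.6])

```text
t: 10.92
tool_pos: [0.5021, 0.2038, 0.0288]
orientation: [-0.065, 3.137, 0.001]
force: [-0.1, 0.1, 0.3]
opening: 0.0757
```

```bash
python3 st.py
```

```text
t 10.925 pos [0.5021 0.2038 0.0288] F [-0.1  0.1  0.3] turn [-0.001  0.004 -0.006] open 0.0757 tau [-0.03 -0.02  0.02]
```

apply_moves(commands=[-0.25,-0.05,-0.7,0,0.003,0,7.6,0,0,-0.5,0,0,0,7.6,0,0,-0.15,0,0,0,7.6,0,0,0,0,0,0,7.6])

```text
t: 11.42
tool_pos: [0.4996, 0.2032, 0.0145]
orientation: [-0.065, 3.14, 0.001]
force: [-0.2, 0.5, -0.0]
opening: 0.0762
```

```bash
python3 st.py
```

```text
t 11.425 pos [0.4996 0.2032 0.0145] F [-0.2  0.5 -0. ] turn [-0.001  0.001 -0.006] open 0.0762 tau [ 0.   -0.01  0.01]
```

apply_moves(commands=[0,0,0,0,0,0,5,0,0,0,0,0,0,5,0,0,0,0,0,0,5,0,0,0,0,0,0,5,0,0,0,0,0,0,5], squeeze=15)

```text
t: 12.05
tool_pos: [0.5, 0.2034, 0.015]
orientation: [-0.065, 3.139, 0.001]
force: [-0.7, 0.3, -0.2]
opening: 0.0533
```

apply_moves(commands=[0,0,0,0,0,0,5,0,0,0.3,0,0,0,5,0,0,0.5,0,0,0,5,0,0,1,0,0,0,5,0,0,1,0,0,0,5,0,0,1.5,0,0,0,5,0,0,0,0,0,0,5])

```text
t: 12.92
tool_pos: [0.5005, 0.2036, 0.0621]
orientation: [-0.065, 3.138, 0.002]
force: [0.5, 0.6, -1.9]
opening: 0.0533
```

```bash
python3 st.py
```

```text
t 12.925 pos [0.5005 0.2036 0.0621] F [ 0.5  0.6 -1.9] turn [-0.001  0.003 -0.006] open 0.0533 tau [ 0.   -0.03 -0.  ]
```

apply_moves(commands=[0,0,3,0,0,0,5,0,0,3,0,0,0,5,0.5,-2,1,0,0,0,5,0.8,-4,0,0,0,0,5,0.8,-4.5,0,0,0,0,5,0.8,-4.5,0,0,0,0,5,0.8,-4.5,0,0,0,0,5,0.8,-4.5,0,0,0,0,5])

```text
t: 13.92
tool_pos: [0.5448, -0.0404, 0.1343]
orientation: [-0.076, 3.137, 0.002]
force: [1.3, 0.9, -0.4]
opening: 0.0536
```

```bash
python3 st.py
```

```text
t 13.925 pos [ 0.5448 -0.0404  0.1343] F [ 1.3  0.9 -0.4] turn [-0.002  0.004 -0.012] open 0.0536 tau [ 0.03 -0.02  0.07]
```

apply_moves(commands=[0.4,-4,0,0,0.003,-0.01,5,0.4,-4,0,0,0,0,5,0.4,-3,-1,0,0,0,5,0.3,-1,-1,0,0,0,5,0,0,0,0,0,0,5,0,0,0,0,0,0,5])

```text
t: 14.68
tool_pos: [0.5593, -0.166, 0.1127]
orientation: [0.053, -3.141, -0.004]
force: [-0.5, 0.3, -1.4]
opening: 0.0536
```

Run:
```python
from h2 import *
import st; st.corr()
im,d,W=cloud("wrist"); cv2.imwrite("pics/w4.png",im)
for c in("wrist","top"):
  if c=="top": read_camera(c)
  for q in("plate","low_tin_mid"):
    for k in spot_point(q,c): print(c,q,round(k["conf"],2),w(k["point"],c).round(4))
```

```text
t 14.675 pos [ 0.5593 -0.166   0.1127] F [-0.5  0.3 -1.4] turn [-0.003 -0.     0.002] open 0.0536 tau [0.03 0.01 0.02]
wrist low_tin_mid 0.92 [ 0.56   -0.1679  0.1219]
top plate 0.63 [ 0.5681 -0.1671  0.023 ]
top low_tin_mid 0.53 [ 0.5591 -0.1685  0.1149]
top low_tin_mid 0.16 [0.483  0.1466 0.0078]
```

View pics/w4.png

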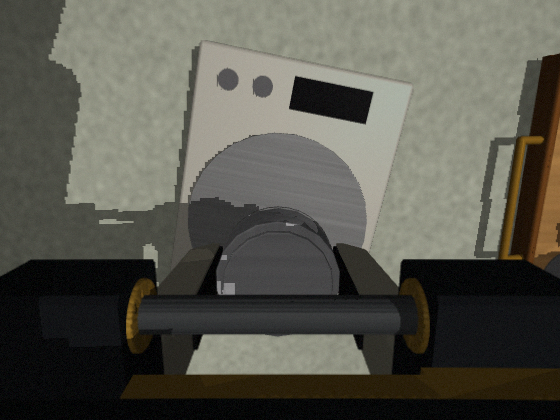

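apply_moves(commands=[0.6,-0.25,-1,0,0,0,5,0,0,-2,0,0,0,5,0,0,-2,0,0,0,5,0,0,-1,0,0,0,5,0,0,0,0,0,0,5])

```text
t: 15.6
tool_pos: [0.5647, -0.1682, 0.0472]
orientation: [0.054, -3.139, -0.005]
force: [-0.3, 0.6, -0.8]
opening: 0.0535
```

```bash
python3 st.py
```

```text
t 15.6 pos [ 0.5647 -0.1682  0.0472] F [-0.3  0.6 -0.8] turn [-0.003 -0.002  0.001] open 0.0535 tau [ 0.06  0.04 -0.03]
```

apply_moves(commands=[0.1,0,-0.5,-0.003,-0.002,0,5,0,0,-0.4,0,0,0,5,0,0,-0.2,0,0,0,5,0,0,-0.2,0,0,0,5,0,0,0,0,0,0,5])

```text
t: 16.23
tool_pos: [0.5671, -0.1688, 0.0351]
orientation: [-0.054, 3.138, -0.002]
force: [0.4, 1.3, -1.6]
opening: 0.0536
```

apply_moves(commands=[0,0,-0.1,0,0,0,5,0,0,-0.1,0,0,0,5])

```text
t: 16.48
tool_pos: [0.5674, -0.1689, 0.0334]
orientation: [-0.054, 3.137, -0.003]
force: [0.4, -0.1, -1.3]
opening: 0.0539
```

```bash
python3 st.py
```

```text
t 16.475 pos [ 0.5674 -0.1689  0.0334] F [ 0.4 -0.1 -1.3] turn [0.002 0.004 0.002] open 0.0539 tau [ 0.02 -0.01 -0.05]
```

apply_moves(commands=[0,0,-0.1,0,0.004,0,5,0,0,-0.1,0,0,0,5,0,0,-0.1,0,0,0,5])

```text
t: 16.85
tool_pos: [0.5675, -0.169, 0.0303]
orientation: [0.054, -3.141, 0.003]
force: [0.2, 0.3, -1.5]
opening: 0.0537
```

apply_moves(commands=[0,0,-0.05,0,0,0,5,0,0,-0.05,0,0,0,5])

```text
t: 17.1
tool_pos: [0.5674, -0.1689, 0.0291]
orientation: [0.054, -3.141, 0.003]
force: [1.3, 0.1, -1.8]
opening: 0.0537
```

apply_moves(commands=[0,0,-0.05,0,0,0,5,0,0,-0.05,0,0,0,5])

```text
t: 17.35
tool_pos: [0.5675, -0.169, 0.0285]
orientation: [0.054, -3.141, 0.003]
force: [-1.8, -0.9, 2.7]
opening: 0.0535
```

apply_moves(commands=[0,0,0,0,0,0,5.6,0,0,0,0,0,0,6.5,0,0,0,0,0,0,7.5,0,0,0,0,0,0,7.5,0,0,0,0,0,0,7.5])

```text
t: 17.98
tool_pos: [0.568, -0.1692, 0.0288]
orientation: [-0.054, 3.14, -0.003]
force: [0.0, 0.4, -0.8]
opening: 0.0749
```

apply_moves(commands=[0,0,1,0,0,0,7.5,0,0,2,0,0,0,7.5,0,0,3,0,0,0,7.5,0,0,3,0,0,0,7.5,-3,0,2,0,0,0,7.5,-4,0,2,0,0,0,7.5,-4,0,0,0,0,0,7.5,0,0,0,0,0,0,7.5])

```text
t: 18.98
tool_pos: [0.4574, -0.1699, 0.1745]
orientation: [-0.055, 3.131, -0.011]
force: [0.3, -0.4, -0.5]
opening: 0.0751
```

Run:
```python
from h2 import *
import st; st.corr()
im,d,W=cloud("top"); cv2.imwrite("pics/t5.png",im)
for c in("top","side"):
  if c=="side": read_camera(c)
  for q in("plate","low_tin_mid"):
    for k in spot_point(q,c): print(c,q,round(k["conf"],2),w(k["point"],c).round(4))
for n,(u,v) in {"f2":(232,189),"f3":(253,188),"b1":(200,173),"b4":(262,170)}.items():
    print(n,np.nanmedian(W[v-3:v+4,u-3:u+4].reshape(-1,3),0).round(4))
```

```text
t 18.975 pos [ 0.4574 -0.1699  0.1745] F [ 0.3 -0.4 -0.5] turn [0.007 0.011 0.001] open 0.0751 tau [ 0.06 -0.02  0.07]
top plate 0.85 [ 0.2991 -0.2474  0.0174]
top plate 0.68 [ 0.5679 -0.1691  0.0228]
top low_tin_mid 0.89 [ 0.5685 -0.1711  0.0341]
top low_tin_mid 0.26 [0.5945 0.2346 0.0287]
side plate 0.88 [ 0.3063 -0.2442  0.0173]
side plate 0.73 [ 0.5649 -0.1657  0.0202]
side low_tin_mid 0.63 [ 0.57   -0.1701  0.0333]
f2 [0.5551 0.1465 0.0469]
f3 [0.5569 0.0919 0.0472]
b1 [0.5982 0.2311 0.0475]
b4 [0.6039 0.0686 0.0474]
```

View pics/t5.png

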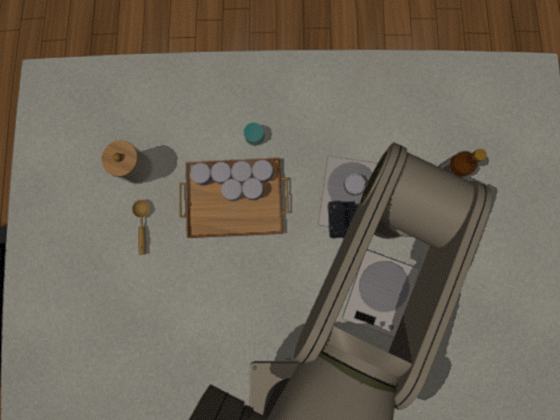

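```bash
python3 -c "
from plant import *
print(close_job())"
```

```text
the job is handed in; nothing more can be done
None
```

The low tin is standing on the middle of the scale's plate, released, and the job is handed in; it took about 19 s on the robot's clock. No verdict was reported.

- **Sliding out:** I slid it about 54 mm along the tray with the closed fingertips on its lid. The measured press at the stops was about 6 N, with no reading above 6.2 N. That left it well past the clearance needed.
- **Picking up and placing:** I gripped it by its sides with a 15 N grip and carried it over the other tins. I set it on the left-hand scale with about 4.5 N, then opened the fingers and backed away. The wrist force then read near zero.
- **Last checks on the low tin:** the top camera puts it at (0.5685, -0.171) and the plate centre at (0.568, -0.169), about 2 mm apart. The side camera puts them about 7 mm apart. Both are within the 30 mm allowed. I did not measure how upright it stands after release; the tool was within 0.01 rad of vertical when I let go.
- **Last checks on the rest:** the four taller tins I re-measured are within 1 mm of where they began. The other two taller tins and the canister, scoop and bottle look unmoved in the top picture. The mug was hidden behind the arm, so I could not see it at the end.

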